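# Hold the waste-tube hatch open with its lever

## Task

Push the sliding safety stop all the way in so that it no longer blocks the lever, then press the lever's wide paddle all the way down onto its rubber bump stop so that its short end raises the heavy steel flap, and finish while still holding the paddle down with the fingers. Only push and press: do not lift the lever out of its notches, do not touch the flap, and leave the tube rack, the bottle, the jar and the beaker where they stand.

Things in the scene. Friction and masses are not known exactly. Their poses are not given: they have to be found in the camera images.
- station: Fixed tube-disposal station: base plate 460 x 140 x 8 mm, steel fulcrum, white box 220 mm wide, 93 mm high (x = 87 to 185 mm) under a steel flap. Origin: on the bench, straight below the lever's pivot. z up; -x runs along the lever to the paddle, +x to the flap, +y to the side of the safety stop's push plate. Black rubber bump stop, top 42 mm up, under the bar at x = -195 mm.
- lever: Loose steel lever, bar 24 x 12 mm; its 70 mm cross pin rests in the fulcrum's open notches by gravity. Origin: on the pin's axis, 100 mm above the bench. At rest its axes are parallel to the station's and the bar slopes up 0.2 rad to the paddle (-x end); the short end, 75 mm from the pin, lies under the flap's free edge. Pressing turns it about 0.4 rad about y.
- paddle (a point): Centre of the upper face of the lever's paddle, a black plate 80 mm wide (station y), 50 mm long, 10 mm thick, 220 mm from the pin. This point is about 152 mm above the bench at rest and 55 mm fully down, moving almost straight down. With the stop pushed in, pressing takes about 3 to 8 N; it comes back up when let go.
- stop (a joint): Sliding safety stop, travel in m: 0 = pulled out, its white block stands under the bar and the lever can sink only slightly; 0.055 = fully in. Starts between 0 and 0.012. It moves towards the station's -y, needs about 3 N and stays where it is left. The lever is clear of it beyond 0.035.
- stop_face (a point): Centre of the outer (+y) face of the safety stop's upright white push plate, to be pushed towards the station's -y; it moves with the stop. Plate 60 mm wide (station x), 70 mm high (60 to 130 mm above the bench), 10 mm thick, 90 mm from the pivot towards the paddle. At least 80 mm of free space outside it.
- flap (a joint): Angle of the heavy steel flap (about 3 kg, 105 x 200 x 18 mm, hinged at its far +x edge) in rad: 0 shut, about 0.34 with the lever down on its bump stop. It falls shut when not held.
- flap_edge (a point): Middle of the upper side of the flap's free edge, which faces the lever; 111 mm above the bench when shut.
- rack: Bystander: blue tube rack 100 x 144 x 50 mm with four capped tubes standing 54 mm out of it. Origin: centre of its underside.
- bottle: Bystander: white bottle, 60 mm in diameter, 130 mm high. Origin: centre of its underside.
- jar: Bystander: amber jar, 60 mm in diameter, 85 mm high. Origin: centre of its underside.
- beaker: Bystander: white plastic beaker, 72 mm in diameter, 80 mm high. Origin: centre of its underside.

How it is judged:
On the way, in this order (a step that is already met when the one before it is completed fails the run):
1. the safety stop is pushed in (beyond 48 of its 55 mm) while the flap is still down (value of joint stop above 0.048 m and value of joint flap below 0.1 rad), for 0.1 s.
2. the fingers press the lever down and the flap is raised (value of joint flap above 0.3 rad and contact force between the fingers and lever above 1 N), for 0.2 s.
At the end, for the whole second after the job is handed in: The safety stop is in (beyond 48 mm of its 55 mm), the flap is held open beyond 0.30 rad by the lever alone and is at rest, the lever's pin lies in its notches (within 12 mm sideways, 8 mm in height), and the fingers still press the lever with more than 1 N (all of step 2 and value of joint stop above 0.048 m and velocity of joint flap below 0.1 rad/s and contact force between lever and flap above 3 N and z of lever in the frame of station below 0.108 m and horizontal distance between lever and station below 0.012 m); the arm keeps its last pose, push and grip.
It fails at once if the lever is lifted out of its notches (pin more than 15 mm above its seat or 20 mm aside) (z of lever in the frame of station above 0.115 m or horizontal distance between lever and station above 0.02 m).
It fails at once if the robot touches the flap (more than 1 N) (contact force between any of the arm, the fingers and flap above 1 N).
It fails at once if a bystander is moved by more than 25 mm (distance of any of rack, bottle, jar, beaker from where it was at the start of the episode above 0.025 m).
It fails at once if a bystander is tipped over (angle between any of rack, bottle, jar, beaker's own z axis and vertical above 0.4 rad).
It also fails if it takes over 48 s, if anything falls off the work surface, if the arm or the gripper's body presses on something with over 40 N, if the wrist force passes 120 N, or if a joint passes its speed limit or range.

## Robot

A 6-joint arm with a two-finger parallel gripper is mounted at the origin on the work surface. World frame = base frame: x ahead of the robot, y to its left, z up, the work surface at z = 0. Lengths are in m, angles in rad, forces in N, time in s.
With the tool pointing down it reaches from about 0.25 to 0.775 m from the base axis. Payload 8.9 kg.
Tool frame: the origin (TCP) lies on the centre line of the jaws, within the pads' length; the fingertips stand 11 mm ahead of it and the grasp point (between the pads) lies 8 mm behind it; z points along the fingers, y is the line along which they close (so a half turn about z gives the same grasp; the last joint's range is limited). The gripper opens to 85 mm and grips with 20 to 120 N. Pads are 22 mm wide; open, the fingers measure 114 mm over their backs; the gripper's body (76 mm by 85 mm) begins 54 mm behind the grasp point. The pads swing forward as they close: fully open they stand 13 mm farther back than shut.
Start: joints at [1.06, 0.291, -0.153, 1.127, 0, 1.431], TCP at [0.191, 0.489, 0.212] pointing down, gripper open.
Joint ranges: [-2.52, 2.52], [-0.91, 1.74], [-1.3, 1.37], [-1.96, 2.02], [-1.52, 1.47], [-3.14, 3.14]. Speed limits (rad/s): [2.22, 2.22, 2.79, 3.14, 3.14, 3.14].

## Interface

Orientations are given as a unit quaternion [x, y, z, w].
In Python, from bench import * gives the robot as it stands.
- The arm moves only by the tool drive_tool, never from a script. Its argument "moves" is a list of rows, each a list of 2 entries, a list of its own where there are three numbers: the shift along the tool's x, y, z in cm, then the turn about the tool's z in degrees. A call has 1 to 20 rows; each row shifts and turns the commanded pose from where the row before left it, along the tool's axes as they then stand; what a row does not reach is not made up. A row lasts 1/10 s, in which the tool goes at most 50 mm and 8.59 degrees, less where a joint would pass 70% of its speed; a pose out of reach is approached as far as the arm can. A call with a gripper value outside its range is refused whole. "gripper" is the closure in counts, from 0 (fully open) to 255 (shut), set as the call begins (left out, the last holds). The fingers move at their own pace and stop on an object; the grip force is fixed at half the most. Time passes only in rows, so rows that do not move let the fingers close. It gives the time, the measured TCP pose, the force, the opening and the grip force at its end, in the units of the state.
- get_state(): the state, without advancing time (a new reading comes with each control period).
- grab_frame(name): name is "scene" or "top" or "wrist"; returns a dict with "pixels" (400x640x3 uint8, red, green, blue), "depth" (400x640 float32, m along the optical axis (not along the pixel's ray), 0 where there is no reading), "vfov" (degrees; the focal length in pixels is half the picture's height over the tangent of half this angle, whatever the lens; pixels are square), "cx", "cy" (the principal point, pixels), "pose" (4x4, takes a point from camera to world coordinates); the wrist camera has in their place "tool_from_camera" (4x4, takes a point from camera to tool coordinates, whose origin is the TCP and whose axes are the flange's). Camera axes: x right, y up, looking along -z (the intrinsics and any distortion apply to the point x, -y, -z); pixel columns grow to the right and rows downward; lengths in m; the calibration is good to about 2 mm. A picture is of the moment at which its call begins: read the wrist's pose just before it.
- hand_in(): hands the job in; it is judged then, once.
The state is a dict: "clock": time; "joint_pos": joint angles; "joint_vel": joint speeds; "effort": joint torques, N m; "ee_pos": TCP position; "tool_rot": TCP orientation; "contact_force": force on the tool from outside, world axes, zero at the start; "ft_torque": the same for the moment, N m; "gripper_width": opening from 0.0 (shut) to 1.0 (fully open); "finger_force": force on a finger pad.
Only numpy, scipy, OpenCV 4.12 (cv2) and the standard library are available. Lean on these libraries where they do the work, as an engineer would, in place of code of your own. Each camera call takes 0.05 s, during which the arm holds its last target. There are 200 camera calls.

## Working session

There is one attempt and no reset: what is moved stays moved. The work goes in short steps, Python scripts to look and compute and a tool call to move; the robot and the scene stay as the last step left them, time stands still between calls to the robot, and variables do not carry over. Pictures are saved under pics/ and viewed, at most 10 in all, crops included, and the job is handed in when it is done.

Besides the shell and the picture viewer there is one more tool, called as name(argument=value, ...) on one line, values as JSON. drive_tool: Moves the arm, as the interface text tells. Its arguments: {"type":"object","properties":{"moves":{"type":"array","items":{"type":"array"}},"gripper":{"type":"number"}},"required":["moves"]}

```bash
mkdir -p pics
cat > h.py <<'E'
from bench import *
import numpy as np, cv2
def f_of(F): return 200/np.tan(np.radians(F["vfov"])/2)
def cloud(F,pose):
    f=f_of(F);v,u=np.mgrid[0:400,0:640];d=F["depth"].astype(float)
    P=np.stack([(u-F["cx"])/f*d,-(v-F["cy"])/f*d,-d],-1)
    return P@pose[:3,:3].T+pose[:3,3]
E
python3 - <<'E'
from h import *
s=get_state();print({k:np.round(v,3) for k,v in s.items()})
for n in ["scene","top"]:
    F=grab_frame(n);cv2.imwrite(f"pics/{n}.png",F["pixels"][...,::-1]);print(n,[k for k in F],F["vfov"],F["cx"],F["cy"],np.round(F["pose"],3).tolist())
    np.savez(n+".npz",p=F["pixels"],P=cloud(F,np.array(F["pose"])),d=F["depth"])
E
```

```text
{'clock': np.float64(0.0), 'joint_pos': array([ 1.06 ,  0.291, -0.154,  1.127,  0.   ,  1.432]), 'joint_vel': array([-0.   , -0.002, -0.003, -0.001, -0.001,  0.   ]), 'effort': array([-2.0000e-03, -5.3714e+01,  3.3137e+01,  1.6000e-02, -0.0000e+00,
       -0.0000e+00]), 'ee_pos': array([0.19 , 0.489, 0.211]), 'tool_rot': array([ 0.185,  0.983, -0.001, -0.   ]), 'contact_force': array([-0.406,  0.126,  0.577]), 'ft_torque': array([ 0.02 , -0.023,  0.036]), 'finger_force': np.float64(0.0), 'gripper_width': np.float64(1.001)}
scene ['pixels', 'depth', 'vfov', 'cx', 'cy', 'pose'] 46.97852091930534 320.0994974947981 200.0537708849394 [[-0.544, -0.718, 0.435, 1.194], [0.839, -0.457, 0.296, 0.436], [-0.014, 0.526, 0.85, 1.243], [0.0, 0.0, 0.0, 1.0]]
top ['pixels', 'depth', 'vfov', 'cx', 'cy', 'pose'] 42.90607022574466 326.57762003518263 195.50531912325042 [[0.012, 0.986, -0.165, 0.352], [-1.0, 0.011, -0.004, 0.034], [-0.002, 0.165, 0.986, 1.562], [0.0, 0.0, 0.0, 1.0]]
```

View pics/scene.png

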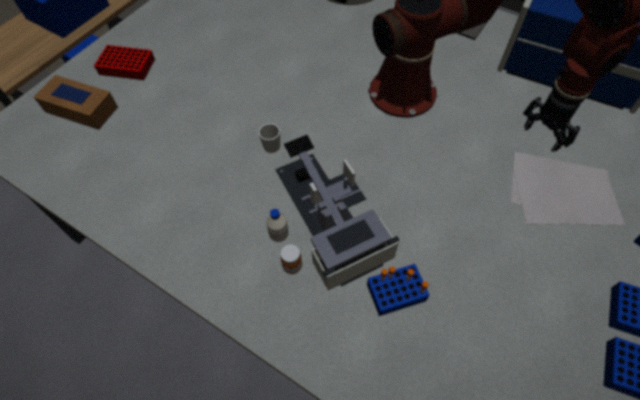

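View pics/top.png

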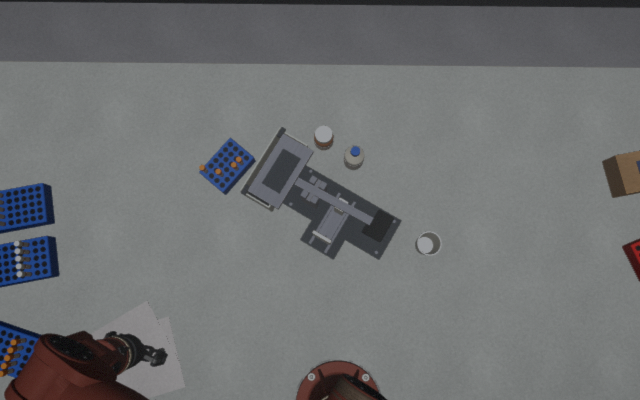

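The scene view shows the paddle at (299,145) and the push plate at (349,172). In the top view the paddle is at (377,225), the push plate at about (322,238) and the beaker at (428,243).

Run:
```python
from h import *
np.set_printoptions(precision=4,suppress=True)
T=np.load("top.npz");S=np.load("scene.npz")
def crop(D,r):
    u0,u1,v0,v1=r; return D["P"][v0:v1,u0:u1].reshape(-1,3),D["p"][v0:v1,u0:u1].reshape(-1,3).astype(int)
# paddle: dark & high
for n,D,r in [("top",T,(350,410,195,255)),("scene",S,(280,320,130,165))]:
    P,c=crop(D,r);m=(c.max(1)<60)&(P[:,2]>.12)&(P[:,2]<.18)
    q=P[m];print(n,"paddle",m.sum(),q.mean(0),cv2.minAreaRect((q[:,:2]*1000).astype(np.float32)))
# flap in top
P,c=crop(T,(235,320,120,215));m=(P[:,2]>.09)&(P[:,2]<.14);q=P[m];print("flap",q.mean(0),cv2.minAreaRect((q[:,:2]*1000).astype(np.float32)))
# push plate: bright, 60-130
for n,D,r in [("top",T,(295,350,205,265)),("scene",S,(330,365,150,200))]:
    P,c=crop(D,r);m=(c.min(1)>120)&(P[:,2]>.05)&(P[:,2]<.15);q=P[m];print(n,"plate",m.sum(),q.mean(0),q[:,2].min(),q[:,2].max(),cv2.minAreaRect((q[:,:2]*1000).astype(np.float32)))
    q=q[q[:,2]>.115];print("   upper",len(q),q.mean(0) if len(q) else 0)
# beaker
P,c=crop(T,(405,450,220,265));q=P[(P[:,2]>.06)];print("beaker",q.mean(0),q[:,2].max(), np.ptp(q,0))
for n,D in [("top",T)]:
    st=get_state();print(st["clock"])
```

```text
top paddle 510 [ 0.5051 -0.1062  0.1552] ((505.6109619140625, -106.29806518554688), (49.36931228637695, 80.75921630859375), 60.21871566772461)
scene paddle 372 [ 0.5097 -0.103   0.1523] ((514.16845703125, -92.45448303222656), (76.71361541748047, 78.66452026367188), 61.85711669921875)
flap [0.6625 0.171  0.1107] ((677.827880859375, 187.98228454589844), (241.6760711669922, 246.83547973632812), 2.041645050048828)
top plate 64 [0.4767 0.0524 0.13  ] 0.10739501336522195 0.13604958814573642 ((514.1305541992188, 41.618202209472656), (54.51643753051758, 99.07869720458984), 73.44165802001953)
   upper 63 [0.4755 0.0532 0.1303]
scene plate 37 [0.4766 0.0567 0.1275] 0.12270555496642 0.132035649505595 ((476.6894226074219, 56.132728576660156), (54.02684783935547, 8.171829223632812), 60.26205062866211)
   upper 37 [0.4766 0.0567 0.1275]
beaker [ 0.4627 -0.2538  0.1203] 1.5615030229061113 [0.1466 0.3287 1.5005]
0.1
```

drive_tool(moves=[[[0,0,0],8.4],[[-1.5,-1,0],0],[[-3,-1.7,0],0],[[-3,-1.7,0],0],[[-3,-1.7,0],0],[[-3,-1.7,0],0],[[-3,-1.7,0],0],[[-3,-1.7,0],0],[[-3,-1.7,0],0],[[-3,-1.7,0],0],[[-3,-1.7,0],0],[[-3,-1.7,0],0],[[-3,-1.7,0],0],[[-3,-1.7,0],0],[[-2,-1.1,0],0],[[-1.5,-1,0],0],[[0,0,0],0],[[0,0,0],0]], gripper=255)

```text
clock: 1.9
ee_pos: [0.43, 0.0819, 0.2117]
tool_rot: [0.257, 0.966, 0.0, -0.0]
contact_force: [-0.6, 0.4, -0.0]
gripper_width: 0.002
finger_force: 0.0
```

```bash
cat > m.py <<'E'
from h import *
s=get_state();p=np.array(s["ee_pos"]);d=p[:2]-[.613,.080];ex=np.array([.497,.868]);ey=np.array([-.868,.497])
from scipy.spatial.transform import Rotation as R
print(s["clock"],"st",np.round([d@ex,d@ey,p[2]],4),"toolx,y",np.round(R.from_quat(s["tool_rot"]).as_matrix()[:,:2].T,3).tolist(),"F",np.round(s["contact_force"],2),"Fst",np.round([s["contact_force"][:2]@ex,s["contact_force"][:2]@ey],2),s["gripper_width"])
E
python3 - <<'E'
import m
from h import *
F=grab_frame("wrist");cv2.imwrite("pics/w1.png",F["pixels"][...,::-1])
E
```

```text
1.9 st [-0.0893  0.1598  0.2117] toolx,y [[-0.868, 0.496, 0.001], [0.496, 0.868, -0.0]] F [-0.63  0.42 -0.04] Fst [0.05 0.76] 0.0015405101024196224
```

View pics/w1.png

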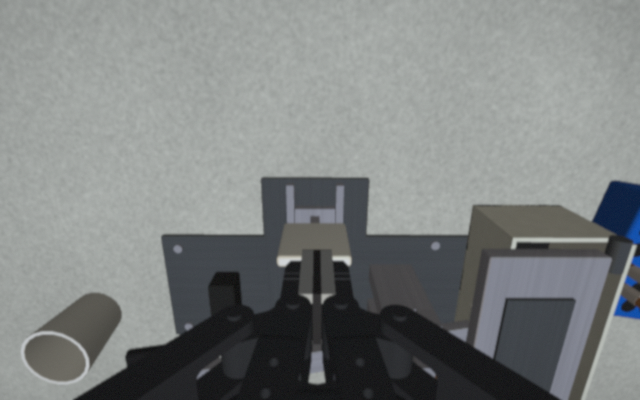

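The wrist view shows the push plate at (314,243), lined up with the fingers (u≈317). The fingers are clear on its outer side.

drive_tool(moves=[[[0,0,1.5],0],[[0,0,2.5],0],[[0,0,2.5],0],[[0,0,2.5],0],[[0,0,1.5],0],[[0,0,0.6],0],[[0,0,0],0],[[-1,0,0],0],[[-1,0,0],0],[[-0.6,0,0],0],[[-0.4,0,0],0],[[-0.4,0,0],0],[[-0.4,0,0],0],[[0,0,0],0]])

```text
clock: 3.35
ee_pos: [0.4639, 0.0628, 0.1009]
tool_rot: [0.256, 0.967, 0.0, 0.0]
contact_force: [0.6, 0.7, 1.1]
gripper_width: 0.0
finger_force: 0.0
```

```bash
python3 m.py
```

```text
3.35 st [-0.0891  0.1209  0.1009] toolx,y [[-0.868, 0.496, -0.0], [0.496, 0.868, 0.0]] F [0.6  0.72 1.06] Fst [ 0.92 -0.16] 0.0004976296918304943
```

drive_tool(moves=[[[-0.4,0,0],0],[[-0.4,0,0],0],[[-0.4,0,0],0],[[-0.4,0,0],0],[[-0.4,0,0],0],[[-0.4,0,0],0],[[-0.4,0,0],0],[[-0.4,0,0],0],[[-0.4,0,0],0],[[-0.2,0,0],0]])

```text
clock: 4.35
ee_pos: [0.4967, 0.0439, 0.1008]
tool_rot: [0.256, 0.967, -0.0, -0.0]
contact_force: [-2.8, -0.6, 0.6]
gripper_width: -0.002
finger_force: 1.3
```

drive_tool(moves=[[[-0.2,0,0],0],[[-0.2,0,0],0],[[-0.2,0,0],0],[[-0.2,0,0],0]])

```text
clock: 4.75
ee_pos: [0.5034, 0.0401, 0.1009]
tool_rot: [0.256, 0.967, -0.0, -0.0]
contact_force: [-3.5, -1.3, -1.0]
gripper_width: 0.002
finger_force: 1.3
```

```bash
python3 m.py
```

```text
4.75 st [-0.089   0.0753  0.1009] toolx,y [[-0.869, 0.495, 0.0], [0.495, 0.869, -0.0]] F [-3.52 -1.3  -0.97] Fst [-2.87  2.41] 0.002276436098873228
```

drive_tool(moves=[[[-0.2,0,0],0],[[-0.2,0,0],0],[[-0.2,0,0],0],[[-0.1,0,0],0]])

```text
clock: 5.15
ee_pos: [0.5085, 0.0373, 0.1008]
tool_rot: [0.256, 0.967, 0.0, -0.001]
contact_force: [-9.7, 3.6, 5.3]
gripper_width: 0.002
finger_force: 5.0
```

drive_tool(moves=[[[-0.2,0,0],0],[[-0.1,0,0],0],[[-0.1,0,0],0]])

```text
clock: 5.45
ee_pos: [0.5085, 0.0372, 0.1007]
tool_rot: [0.256, 0.967, 0.001, -0.004]
contact_force: [-22.3, 12.1, 18.7]
gripper_width: -0.003
finger_force: 12.8
```

```bash
python3 m.py
```

```text
5.45 st [-0.0891  0.0694  0.1007] toolx,y [[-0.869, 0.494, 0.009], [0.494, 0.869, 0.0]] F [-22.3  12.1  18.7] Fst [-0.58 25.37] -0.003154584533572385
```

The force rose from 10 to 25 N with no further travel, so the stop is on its end stop. Next I retreat, go up and move over to the paddle.

drive_tool(moves=[[[1,0,0],0],[[2,0,0],0],[[1,0,0],0],[[0,0,-2],0],[[0,0,-3],0],[[0,0,-3],0],[[0,0,-2],0],[[-1,-1.5,0],0],[[-2,-2.5,0],0],[[-2.5,-3,0],0],[[-2.5,-3,0],0],[[-1.4,-1.5,0],0],[[-0.8,-1,0],0],[[0,0,0],0]])

```text
clock: 6.85
ee_pos: [0.5054, -0.1057, 0.201]
tool_rot: [0.257, 0.966, -0.0, 0.0]
contact_force: [0.5, -0.5, -0.3]
gripper_width: 0.0
finger_force: 0.0
```

Run:
```python
import m
from h import *
F=grab_frame("wrist");cv2.imwrite("pics/w2.png",F["pixels"][...,::-1])
F=grab_frame("scene");cv2.imwrite("pics/s2.png",cv2.resize(F["pixels"][90:300,220:440,::-1],None,fx=2.7,fy=2.7))
```

```text
6.85 st [-0.2146  0.0011  0.201 ] toolx,y [[-0.868, 0.497, -0.001], [0.497, 0.868, 0.0]] F [ 0.49 -0.5  -0.35] Fst [-0.19 -0.67] 0.00020016391492512964
```

View pics/w2.png

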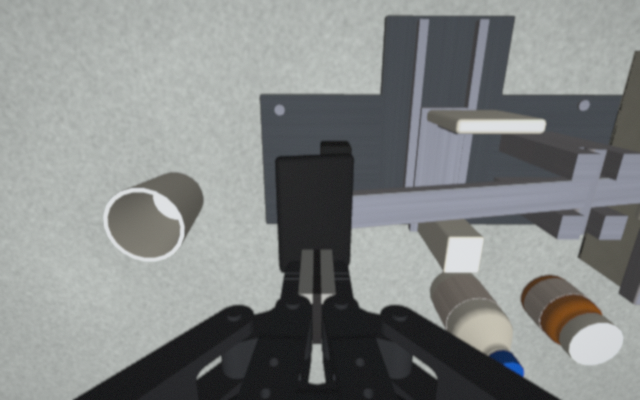

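View pics/s2.png

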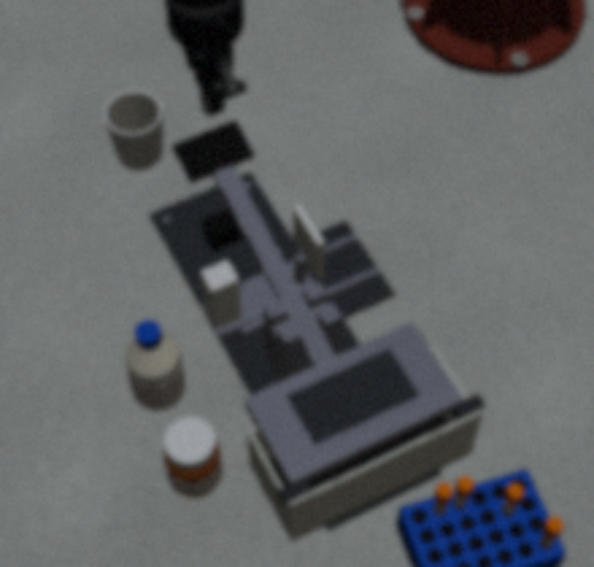

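The stop block at (220,285) in the scene crop is clear of the bar. Fingertip (212,105) and paddle (213,152) need a sideways check, which the wrist depth can give.

Run:
```python
from h import *
from scipy.spatial.transform import Rotation as R
s=get_state();F=grab_frame("wrist");P=cloud(F,np.array(F["tool_from_camera"]))
for v in (165,200,235,260): print(v,np.round(P[v,[285,315,345]],3).tolist())
M=R.from_quat(s["tool_rot"]).as_matrix();W=P@M.T+s["ee_pos"]
m=(F["pixels"].max(2)<60)&(W[...,2]>.13)&(W[...,2]<.17);m[:,:260]=0;m[:,370:]=0;m[275:]=0
q=P[m];print(m.sum(),q.min(0),q.max(0),W[m][:,2].mean())
F=grab_frame("scene");W=cloud(F,np.array(F["pose"]));o=np.array([.5054,-.1057,.201])
for (u,v) in [(298,127),(298,129),(299,145),(299,140),(299,150)]: print((u,v),np.round((W[v,u]-o)@M,3))
```

```text
165 [[0.035, -0.02, 0.042], [0.034, -0.002, 0.048], [0.033, 0.017, 0.051]]
200 [[0.013, -0.021, 0.043], [0.012, -0.002, 0.045], [0.009, 0.018, 0.052]]
235 [[-0.011, -0.021, 0.042], [0.085, -0.001, -0.162], [-0.016, 0.018, 0.051]]
260 [[-0.03, -0.022, 0.042], [0.013, -0.002, -0.033], [-0.034, 0.019, 0.051]]
7431 [-0.0399619  -0.02828716  0.03986409] [0.03866341 0.02148917 0.0573387 ] 0.154696878401563
(298, 127) [-0.01   0.033 -0.07 ]
(298, 129) [-0.004  0.017 -0.042]
(299, 145) [0.    0.003 0.048]
(299, 140) [ 0.008 -0.014  0.048]
(299, 150) [-0.008  0.02   0.049]
```

The paddle is centred under the fingers to about 2 mm, so I press.

drive_tool(moves=[[[0,0,1],0],[[0,0,1.2],0],[[0,0,0.8],0],[[0,0,0.6],0],[[0,0,0.6],0],[[0,0,0.6],0],[[0,0,0.6],0],[[0,0,0.6],0]])

```text
clock: 7.85
ee_pos: [0.5049, -0.1046, 0.1405]
tool_rot: [0.256, 0.967, -0.0, 0.0]
contact_force: [-0.4, -0.1, 0.2]
gripper_width: 0.001
finger_force: 0.0
```

drive_tool(moves=[[[0,0,0.6],0],[[0,0,0.6],0],[[0,0,0.6],0],[[0,0,0.6],0],[[0,0,0.6],0],[[0,0,0.6],0],[[0,0,0.6],0],[[0,0,0.6],0]])

```text
clock: 8.65
ee_pos: [0.5052, -0.1056, 0.0932]
tool_rot: [0.257, 0.967, -0.001, 0.001]
contact_force: [-2.9, -4.8, 8.0]
gripper_width: -0.002
finger_force: 3.8
```

```bash
python3 m.py
```

```text
8.65 st [-0.2147  0.0013  0.0932] toolx,y [[-0.868, 0.496, -0.002], [0.496, 0.868, -0.002]] F [-2.85 -4.77  8.02] Fst [-5.55  0.11] -0.002070107646072677
```

drive_tool(moves=[[[0,0,0.5],0],[[0,0,0.5],0],[[0,0,0.5],0],[[0,0,0.4],0],[[0,0,0.2],0],[[0,0,0.2],0],[[0,0,0.2],0],[[0,0,0],0]])

```text
clock: 9.45
ee_pos: [0.505, -0.1054, 0.068]
tool_rot: [0.257, 0.967, -0.001, 0.0]
contact_force: [-2.1, -4.6, 6.3]
gripper_width: 0.002
finger_force: 2.9
```

```bash
python3 m.py
```

```text
9.45 st [-0.2146  0.0016  0.068 ] toolx,y [[-0.868, 0.496, -0.001], [0.496, 0.868, -0.001]] F [-2.07 -4.64  6.33] Fst [-5.06 -0.5 ] 0.0017197592109624872
```

drive_tool(moves=[[[0,0,0.2],0],[[0,0,0.2],0],[[0,0,0.1],0],[[0,0,0],0]])

```text
clock: 9.85
ee_pos: [0.5052, -0.1052, 0.0631]
tool_rot: [0.256, 0.967, -0.0, 0.001]
contact_force: [-0.8, -2.3, 6.2]
gripper_width: 0.001
finger_force: 3.0
```

drive_tool(moves=[[[0,0,0.1],0],[[0,0,0.1],0],[[0,0,0],0]])

```text
clock: 10.15
ee_pos: [0.5053, -0.1051, 0.0612]
tool_rot: [0.256, 0.967, -0.0, 0.001]
contact_force: [-1.4, -2.4, 5.4]
gripper_width: -0.004
finger_force: 3.0
```

```bash
python3 m.py
```

```text
10.15 st [-0.2142  0.0015  0.0612] toolx,y [[-0.868, 0.496, -0.001], [0.496, 0.868, -0.0]] F [-1.43 -2.39  5.38] Fst [-2.79  0.05] -0.003529792925120517
```

drive_tool(moves=[[[0,0,0.1],0],[[0,0,0.1],0],[[0,0,0.1],0],[[0,0,0],0]])

```text
clock: 10.55
ee_pos: [0.5055, -0.1049, 0.0582]
tool_rot: [0.256, 0.967, -0.0, 0.001]
contact_force: [-0.3, -0.9, 5.4]
gripper_width: 0.0
finger_force: 2.9
```

drive_tool(moves=[[[0,0,0.1],0],[[0,0,0.1],0],[[0,0,0],0]])

```text
clock: 10.85
ee_pos: [0.5056, -0.1048, 0.0562]
tool_rot: [0.256, 0.967, -0.0, 0.001]
contact_force: [-0.4, -1.0, 5.9]
gripper_width: -0.003
finger_force: 2.9
```

Run:
```python
import m
from h import *
F=grab_frame("scene");cv2.imwrite("pics/s3.png",cv2.resize(F["pixels"][90:300,220:440,::-1],None,fx=2.7,fy=2.7))
W=cloud(F,np.array(F["pose"]))
d=W[...,:2]-[.613,.080];x=d@[.497,.868];y=d@[-.868,.497];z=W[...,2]
for a in (.08,.1,.12,.15,.17): 
    k=(abs(x-a)<.006)&(abs(y)<.06)&(z>.09)&(z<.2);print(a,k.sum(),np.median(z[k]))
```

```text
10.85 st [-0.2138  0.0014  0.0562] toolx,y [[-0.869, 0.496, -0.002], [0.496, 0.869, 0.0]] F [-0.38 -1.03  5.87] Fst [-1.08 -0.18] -0.002577963021322974
0.08 196 0.1354062707179442
0.1 193 0.13377624801417243
0.12 199 0.1281930502889186
0.15 230 0.11665878407775854
0.17 155 0.10950171109135054
```

View pics/s3.png

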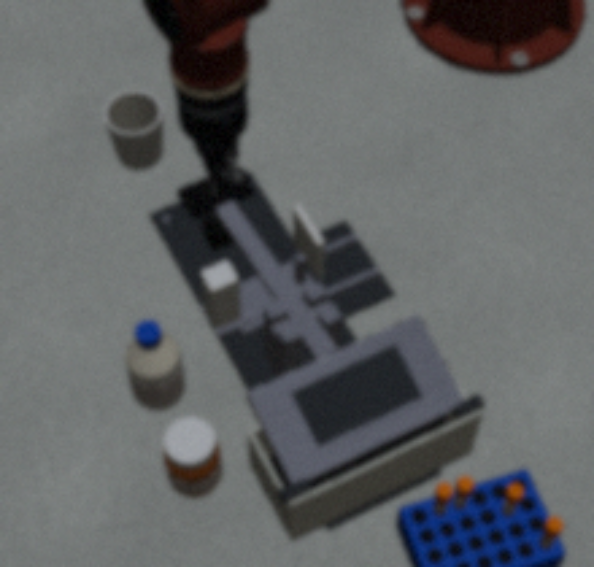

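The flap is raised (slope about 0.3 rad), the stop is in and the lever is seated. There is no sharp rise in force from the bump stop yet, so I keep going.

drive_tool(moves=[[[0,0,0.1],0],[[0,0,0.1],0],[[0,0,0.1],0],[[0,0,0],0]])

```text
clock: 11.3
ee_pos: [0.5057, -0.1045, 0.0532]
tool_rot: [0.256, 0.967, 0.0, 0.001]
contact_force: [-0.3, 0.6, 5.8]
gripper_width: -0.001
finger_force: 2.8
```

drive_tool(moves=[[[0,0,0.1],0],[[0,0,0.1],0],[[0,0,0],0]])

```text
clock: 11.6
ee_pos: [0.5058, -0.1043, 0.0513]
tool_rot: [0.256, 0.967, 0.0, 0.001]
contact_force: [1.1, 2.3, 6.2]
gripper_width: 0.001
finger_force: 2.7
```

drive_tool(moves=[[[0,0,0.1],0],[[0,0,0.1],0],[[0,0,0],0]])

```text
clock: 11.9
ee_pos: [0.506, -0.1042, 0.0493]
tool_rot: [0.256, 0.967, 0.001, 0.001]
contact_force: [1.1, 2.9, 6.4]
gripper_width: -0.0
finger_force: 2.7
```

Run:
```python
import m
from h import *
from scipy.spatial.transform import Rotation as R
for n in ("scene","wrist"):
    s=get_state();F=grab_frame(n)
    if n=="wrist":
        T=np.eye(4);T[:3,:3]=R.from_quat(s["tool_rot"]).as_matrix();T[:3,3]=s["ee_pos"];pose=T@np.array(F["tool_from_camera"])
        cv2.imwrite("pics/w3.png",F["pixels"][...,::-1])
    else: pose=np.array(F["pose"])
    W=cloud(F,pose);d=W[...,:2]-[.613,.080];x=d@[.497,.868];y=d@[-.868,.497];z=W[...,2];print(n)
    for a in (-.235,-.22,-.2,-.15,-.1,-.05,.04,.08,.1,.12,.15,.17):
        k=(abs(x-a)<.006)&(abs(y-(.025 if a<-.19 else 0))<(.008 if a<.06 else .06))&(z>.02)&(z<.2);print(a,k.sum(),np.round(np.median(z[k]),4) if k.any() else '')
```

```text
11.9 st [-0.213   0.0013  0.0493] toolx,y [[-0.869, 0.495, -0.002], [0.495, 0.869, 0.002]] F [1.11 2.89 6.44] Fst [3.07 0.47] -0.00023289390980499314
scene
-0.235 0 
-0.22 0 
-0.2 15 0.0653
-0.15 39 0.1572
-0.1 15 0.0837
-0.05 17 0.0943
0.04 19 0.1109
0.08 190 0.1381
0.1 196 0.1358
0.12 196 0.1298
0.15 223 0.1176
0.17 161 0.1096
wrist
-0.235 1399 0.0641
-0.22 2866 0.14
-0.2 3126 0.1421
-0.15 899 0.0769
-0.1 1239 0.0865
-0.05 0 
0.04 0 
0.08 0 
0.1 0 
0.12 0 
0.15 0 
0.17 0
```

View pics/w3.png

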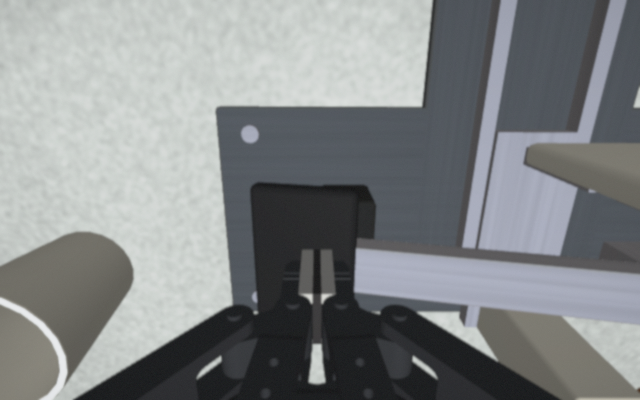

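The wrist view shows the paddle at (305,230), nearly flat over the bump stop. Its measured height is about 62 mm, so a few mm of travel remain and I continue.

drive_tool(moves=[[[0,0,0.1],0],[[0,0,0.1],0],[[0,0,0.1],0],[[0,0,0],0]])

```text
clock: 12.4
ee_pos: [0.5061, -0.1041, 0.0463]
tool_rot: [0.256, 0.967, 0.001, 0.001]
contact_force: [1.8, 3.2, 6.2]
gripper_width: 0.001
finger_force: 2.6
```

drive_tool(moves=[[[0,0,0.1],0],[[0,0,0.1],0],[[0,0,0.1],0],[[0,0,0],0]])

```text
clock: 12.8
ee_pos: [0.506, -0.1042, 0.0433]
tool_rot: [0.256, 0.967, 0.001, 0.001]
contact_force: [2.0, 1.6, 6.2]
gripper_width: 0.003
finger_force: 2.4
```

drive_tool(moves=[[[0,0,0.1],0],[[0,0,0.1],0],[[0,0,0],0]])

```text
clock: 13.1
ee_pos: [0.506, -0.1042, 0.0413]
tool_rot: [0.256, 0.967, 0.001, 0.001]
contact_force: [1.1, 1.9, 6.1]
gripper_width: -0.0
finger_force: 2.4
```

drive_tool(moves=[[[0,0,0.1],0],[[0,0,0.1],0],[[0,0,0],0]])

```text
clock: 13.4
ee_pos: [0.506, -0.1042, 0.0393]
tool_rot: [0.256, 0.967, 0.001, 0.001]
contact_force: [1.1, 2.0, 6.6]
gripper_width: 0.001
finger_force: 2.5
```

Run:
```python
import m
from h import *
F=grab_frame("scene");W=cloud(F,np.array(F["pose"]));d=W[...,:2]-[.613,.080];x=d@[.497,.868];y=d@[-.868,.497];z=W[...,2]
for a in (-.1,-.05,.04,.08,.1,.12,.15,.17):
        k=(abs(x-a)<.006)&(abs(y)<(.008 if a<.06 else .06))&(z>.02)&(z<.2);print(a,k.sum(),np.round(np.median(z[k]),4) if k.any() else '')
```

```text
13.4 st [-0.213   0.0013  0.0393] toolx,y [[-0.869, 0.495, -0.002], [0.495, 0.869, 0.002]] F [1.14 1.96 6.64] Fst [ 2.27 -0.01] 0.0006394577175743385
-0.1 18 0.0779
-0.05 18 0.091
0.04 18 0.1148
0.08 185 0.1412
0.1 190 0.1383
0.12 195 0.1315
0.15 226 0.1191
0.17 158 0.11
```

The bar slope is now about 0.26 rad, which puts its underside at about 43 mm. That is just above the bump stop.

drive_tool(moves=[[[0,0,0.1],0],[[0,0,0.1],0],[[0,0,0],0]])

```text
clock: 13.75
ee_pos: [0.5063, -0.1041, 0.0384]
tool_rot: [0.256, 0.967, 0.001, 0.002]
contact_force: [-2.7, 5.4, 20.5]
gripper_width: -0.005
finger_force: 9.6
```

drive_tool(moves=[[[0,0,0.1],0],[[0,0,0.1],0],[[0,0,0],0]])

```text
clock: 14.05
ee_pos: [0.5066, -0.104, 0.0378]
tool_rot: [0.256, 0.967, 0.001, 0.002]
contact_force: [-8.7, 6.2, 40.5]
gripper_width: 0.003
finger_force: 19.6
```

Run:
```python
import m
from h import *
F=grab_frame("scene");cv2.imwrite("pics/s4.png",cv2.resize(F["pixels"][110:260,240:400,::-1],None,fx=3.7,fy=3.7));W=cloud(F,np.array(F["pose"]));d=W[...,:2]-[.613,.080];x=d@[.497,.868];y=d@[-.868,.497];z=W[...,2]
for a in (-.1,-.05,.04,.08,.1,.12,.15,.17):
        k=(abs(x-a)<.006)&(abs(y)<(.008 if a<.06 else .06))&(z>.02)&(z<.2);print(a,k.sum(),np.round(np.median(z[k]),4) if k.any() else '')
```

```text
14.05 st [-0.2126  0.0009  0.0378] toolx,y [[-0.869, 0.495, -0.003], [0.495, 0.869, 0.003]] F [-8.65  6.19 40.49] Fst [ 1.07 10.58] 0.002573074502115869
-0.1 14 0.078
-0.05 14 0.0908
0.04 19 0.1141
0.08 177 0.1413
0.1 184 0.1387
0.12 195 0.1314
0.15 229 0.119
0.17 161 0.1102
```

View pics/s4.png

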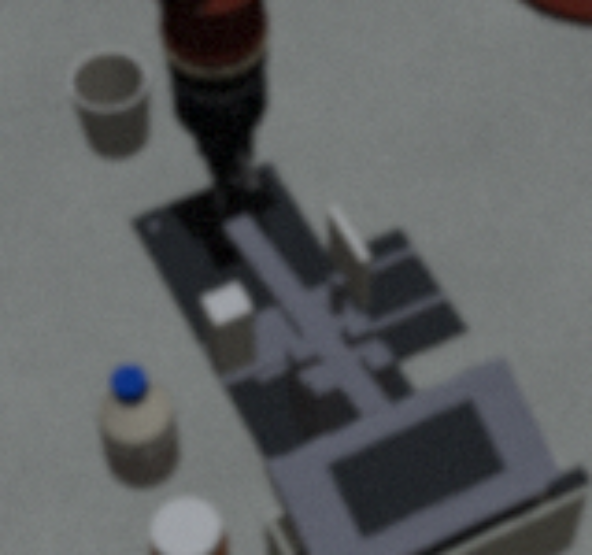

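The lever is hard on its bump stop: force rises steeply with no travel. The flap is up, the stop is in and the bystanders are untouched. I relax the push to about 20 N and settle.

drive_tool(moves=[[[0,0,-0.1],0],[[0,0,-0.1],0],[[0,0,0],0],[[0,0,0],0],[[0,0,0],0],[[0,0,0],0],[[0,0,0],0]])

```text
clock: 14.8
ee_pos: [0.5063, -0.1041, 0.0384]
tool_rot: [0.256, 0.967, 0.001, 0.002]
contact_force: [-1.4, 4.3, 20.3]
gripper_width: 0.003
finger_force: 9.4
```

```bash
python3 -c "
import m
from h import *
if get_state()['contact_force'][2]>8: print(hand_in())"
```

```text
14.8 st [-0.2128  0.0011  0.0384] toolx,y [[-0.869, 0.495, -0.003], [0.495, 0.869, 0.002]] F [-1.4   4.32 20.28] Fst [3.05 3.36] 0.0031926152399548856
the job is handed in; nothing more can be done
None
```

I handed the job in at 14.8 s with the safety stop fully in and the fingers holding the paddle on its bump stop at about 20 N, so the flap is raised; the hand-in gave no verdict.

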